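# Lid the bead jar and hold it down on the vortex mixer

## Task

Put the lid on the open bead jar so that it sits fully home and level, and let go of it; only then lift the lidded jar by its wall and stand it upright in the round head of the touch-start vortex mixer. Press the jar down until the sprung head bottoms on its hard stop, firmly but without ramming it, and finish like that: the jar still gripped and held down against the stop. Do not drop anything, and leave the bottle, the tip box and the tube rack where they are.

Things in the scene. Friction and masses are not known exactly. Their poses are not given: they have to be found in the camera images.
- jar_center (a point): The bead jar: a straight round white plastic jar, open on top, 50 mm outside diameter, 40 mm inside, 60 mm tall, floor 5 mm thick, about 150 g, three steel beads in it, standing on the bench. This point: on its axis, half-way up (30 mm below the rim); z is up. With the lid on, knob included, it is 78 mm tall.
- lid_knob (a point): The jar's loose lid, on the bench, right way up, white plastic, about 50 g: flange 46 mm across, 5 mm thick; under it a plug 37 mm across, 8 mm deep, tapering to 30 mm, that enters the jar while the flange rests on the rim; on top a round knob 20 mm across, 13 mm tall. This point: middle of the knob, 11.5 mm above the flange's underside; when seated 41.5 mm above the jar's centre point. z is up.
- mixer: The touch-start vortex mixer, fixed: a light grey case with a 120 mm high tower, a sloping control panel (not used) in front, and on top a round black rubber head, 156 mm high over its rim. The origin is on the bench under the middle of the head; the case reaches 105 mm to the front (-x), 60 mm to the back (+x) and 58 mm to either side (y); z is up.
- mixer_top (a point): Middle of the upper face of the mixer's head, where the jar's underside stands; it moves with the head. At rest 152 mm above the bench. The head is a shallow rubber dish 80 mm in diameter, inside 68 mm, with a rim 4 mm high around this face.
- mixer_head (a joint): How far the mixer's head is pressed straight down, in m: 0 at rest, 0.006 on its hard stop. It is sprung: it begins to give at about 5 N, and reaches the stop at about 10 N (the weight of the lidded jar, about 2 N, is part of this); beyond that the force rises without further travel. A steady press of about 15 N holds it firmly on the stop.
- reagent: Bystander: a closed amber glass bottle, 64 mm in diameter, 140 mm tall, standing; origin at the centre of its underside.
- tip_box: Bystander: a pipette tip box, 85 x 125 mm, 61 mm tall, blue with a clear lid; origin at the centre of its underside.
- tube_rack: Bystander: a green rack of capped tubes, 75 x 200 mm, 72 mm tall; origin at the centre of its underside.
Mind the look-alikes: they are no part of the job. What is shaped like the part that bears jar_center but brown or purple is not meant.

How it is judged:
By the outcome, as a careful person would: the job done as asked, in the order asked, and still so for the second after the job is handed in, while the arm keeps its last pose, push and grip.
It also fails if it takes over 66 s, if anything falls off the work surface, if the arm or the gripper's body presses on something with over 40 N, if the wrist force passes 120 N, or if a joint passes its speed limit or range.

## Robot

A 7-joint arm with a two-finger parallel gripper is mounted at the origin on the work surface. World frame = base frame: x ahead of the robot, y to its left, z up, the work surface at z = 0. Lengths are in m, angles in rad, forces in N, time in s.
With the tool pointing down it reaches from about 0.35 to 0.9 m from the base axis. Payload 7.2 kg.
Tool frame: the origin (TCP) lies at the very end of the fingers, on their centre line; the grasp point (between the pads) lies 19 mm behind it (arm.grasp_offset is the distance from the TCP to the grasp point, in m); z points along the fingers, y is the direction in which the jaws open and shut (so a half turn about z gives the same grasp; the last joint's range is limited). The gripper opens to 88 mm and grips with 3 to 60 N. Pads are 20 mm wide; open, the fingers measure 115 mm over their backs; the gripper's body (75 mm by 178 mm) begins 61 mm behind the grasp point.
Start: joints at [-1.344, 0.411, -0.013, 1.596, 0.006, 1.134, -0.082], TCP at [0.182, 0.598, 0.223] pointing down, gripper open.
Joint ranges: [-2.95, 2.95], [-0.29, 1.99], [-1.47, 1.44], [0.14, 2.54], [-1.03, 4.17], [0.13, 1.85], [-2.86, 2.86]. Speed limits (rad/s): [2.39, 2.39, 3.01, 3.01, 3.14, 3.14, 3.14].

## Interface

Orientations are given as [roll, pitch, yaw] about the fixed x, y, z axes, in that order (R = Rz(yaw) Ry(pitch) Rx(roll)).
In Python, from plant import sense, eyes, arm, search_frame gives the robot as it stands. The module is installed in compiled form; this text tells all that it offers.
- The arm moves only by the shell command python3 -m pendant 'ROWS' [FORCE]. ROWS is JSON, a list that holds one entry, the list of rows, each a list of 7 numbers: the finger opening in cm, from 0 to 8.78, then the shift along the tool's x, y, z in cm, then the turn, a rotation vector about the tool's x, y, z in rad. In form: [[[hand, dx, dy, dz, wx, wy, wz], ...]]. A call has 1 to 10 rows; each row is the pose to reach, as a shift and turn from the pose commanded when the call began, along the tool's axes at that moment; what a row does not reach only later rows make up. A row lasts 1/8 s, in which the tool goes at most 62.5 mm and 10.7 degrees, less where a joint would pass 70% of its speed; a pose out of reach is approached as far as the arm can. A call with a gripper value outside its range is refused whole. The fingers move at their own pace and stop on an object; FORCE is the grip in N (left out, the last holds). Time passes only in rows, so rows that repeat a pose let the fingers close. It gives the time, the measured TCP pose, the force and the opening at its end, in the units of the state.
- sense(): the state, without advancing time (a new reading comes with each control period).
- eyes.get_image(name): name is "scene" or "top" or "wrist"; returns a dict with "img" (480x640x3 uint8, blue, green, red), "mtx" (3x3 intrinsics, pixels), "k1" (the pictures are not rectified: a ray, as slopes to the right and down, at radius r is drawn at 1 + k1 r^2 times it, then the intrinsics apply), "world_from_camera" (4x4, takes a point from camera to world coordinates). Camera axes: x right, y up, looking along -z (the intrinsics and any distortion apply to the point x, -y, -z); pixel columns grow to the right and rows downward; lengths in m; the calibration is good to about 2 mm. A picture is of the moment at which its call begins. There is no depth.
- arm.job_done(): hands the job in, once; it reports no verdict.
Trained networks look in the newest picture that a camera, given by its name, has taken for a name from the list of things; names that differ only in an ending like _2 or _b are one class to them, and where a whole thing is asked for, a point or a joint stands for the part that bears it (a point fixed in the world has none). Each returns a list of dicts, best first, with "score" (0 to 1); they miss things now and then, are a little off and sometimes report something else, mostly with a low value. They report only what shows in the picture. A call takes as long as a camera call. They do not tell look-alikes from the thing itself.
- search_frame(camera, thing): "rect" ([left, top, width, height] in pixels, round what is visible of it).
The state is a dict: "time_s": time; "q": joint angles; "qvel": joint speeds; "joint_torque": joint torques, N m; "position": TCP position; "orientation": TCP orientation; "force": force on the tool from outside, world axes, zero at the start; "torque": the same for the moment, N m; "gripper_width": opening from 0.0 (shut) to 1.0 (fully open).
Only numpy, scipy, OpenCV 4.12 (cv2) and the standard library are available. Lean on these libraries where they do the work, as an engineer would, in place of code of your own. Each camera call takes 0.05 s, during which the arm holds its last target. There are 200 camera calls.

## Working session

There is one attempt and no reset: what is moved stays moved. The work goes in short steps, Python scripts to look and compute and a shell command to move; the robot and the scene stay as the last step left them, time stands still between calls to the robot, and variables do not carry over. Pictures are saved under pics/ and viewed, about 8 in all and at most 12, crops included, and the job is handed in when it is done.

```bash
mkdir -p pics
cat > h.py <<'E'
import numpy as np, cv2
from plant import sense, eyes, arm, search_frame
from scipy.spatial.transform import Rotation as R
def ray(im,u,v):
    K=im["mtx"];p=cv2.undistortPoints(np.array([[[u,v]]],float),np.array(K),np.array([im["k1"],0,0,0,0.]))[0,0]
    T=np.array(im["world_from_camera"]);d=T[:3,:3]@np.array([p[0],-p[1],-1]);return T[:3,3],d
def atz(im,u,v,z):
    o,d=ray(im,u,v);return o+d*(z-o[2])/d[2]
def proj(im,P):
    T=np.array(im["world_from_camera"]);c=T[:3,:3].T@(np.array(P)-T[:3,3]);p=np.array([[[c[0],-c[1],-c[2]]]])
    return cv2.projectPoints(p,np.zeros(3),np.zeros(3),np.array(im["mtx"]),np.array([im["k1"],0,0,0,0.]))[0].ravel()
def tool(P): # shift in tool axes, cm, from the measured TCP to world point P
    s=sense();return 100*R.from_euler('xyz',s["orientation"]).as_matrix().T@(np.array(P)-s["position"])
E
python3 - <<'E'
from h import *
s=sense();print(s)
for c in ["scene","top","wrist"]:
    im=eyes.get_image(c);cv2.imwrite(f"pics/{c}0.png",im["img"]);print(c,np.round(im["world_from_camera"],3).tolist())
    for t in ["jar_center","lid_knob","mixer","mixer_top","reagent","tip_box","tube_rack"]:
        for d in search_frame(c,t)[:4]:
            r=d["rect"];print(t,np.round(d["score"],2),np.round(r),np.round(atz(im,r[0]+r[2]/2,r[1]+r[3]/2,.03),3))
a=np.hstack([cv2.imread(f"pics/{c}0.png") for c in ["scene","top"]]);
E
```

```text
{'time_s': 0.0, 'q': array([-1.34420492,  0.41189247, -0.01273406,  1.59702185,  0.00559813,
        1.13430415, -0.08220258]), 'qvel': array([-0.00080777, -0.00130901, -0.00024141,  0.00151781,  0.00045523,
        0.00095744, -0.00027497]), 'joint_torque': array([-7.52862925e-04, -5.87951517e+01,  6.41344842e-01, -2.91080993e+01,
       -5.37894317e-02,  1.79574033e-02,  1.55505641e-04]), 'position': array([0.18146949, 0.59755313, 0.22182268]), 'orientation': array([-3.14000571e+00,  1.02235985e-04,  2.84684268e+00]), 'force': array([-0.55635662,  0.71198186, -0.34419724]), 'torque': array([0.03445658, 0.03846352, 0.00294045]), 'gripper_width': 0.9963993059713515}
scene [[0.281, -0.808, 0.517, 1.1], [0.96, 0.23, -0.162, -0.236], [0.012, 0.542, 0.841, 0.965], [0.0, 0.0, 0.0, 1.0]]
jar_center 0.89 [367. 206.  24.  33.] [0.491 0.114 0.03 ]
jar_center 0.79 [284. 218.  23.  29.] [ 0.465 -0.085  0.03 ]
jar_center 0.73 [323. 206.  25.  32.] [0.464 0.013 0.03 ]
jar_center 0.57 [346. 250.  24.  29.] [0.59  0.027 0.03 ]
lid_knob 0.7 [428. 202.  18.  16.] [0.496 0.265 0.03 ]
mixer 0.56 [190. 
[... 447 characters left out ...]
ar_center 0.72 [256. 302.  25.  27.] [0.469 0.01  0.03 ]
jar_center 0.67 [252. 241.  22.  24.] [0.595 0.025 0.03 ]
jar_center 0.65 [390. 289.  42.  42.] [ 0.485 -0.276  0.03 ]
lid_knob 0.6 [130. 292.  24.  26.] [0.485 0.262 0.03 ]
mixer 0.73 [349. 272.  93.  97.] [ 0.463 -0.244  0.03 ]
mixer_top 0.67 [386. 289.  46.  45.] [ 0.482 -0.272  0.03 ]
reagent 0.63 [466. 210.  49.  38.] [ 0.655 -0.439  0.03 ]
tip_box 0.89 [174. 153.  74.  58.] [0.74  0.137 0.03 ]
tube_rack 0.89 [290. 162. 100.  62.] [ 0.723 -0.129  0.03 ]
tube_rack 0.35 [348. 274.  97.  99.] [ 0.458 -0.245  0.03 ]
wrist [[0.29, -0.917, -0.275, 0.105], [0.957, 0.278, 0.083, 0.621], [0.001, -0.288, 0.958, 0.384], [0.0, 0.0, 0.0, 1.0]]
```

Run:
```python
import cv2,numpy as np
a=cv2.imread("pics/scene0.png")[180:380,120:480];b=cv2.imread("pics/top0.png")[140:400,100:530]
a=cv2.resize(a,(540,300),interpolation=3);b=cv2.resize(b,(496,300),interpolation=3)
cv2.imwrite("pics/a1.png",np.vstack([a,cv2.copyMakeBorder(b,0,0,0,44,0)]))
```

```text
(no output)
```

View pics/a1.png

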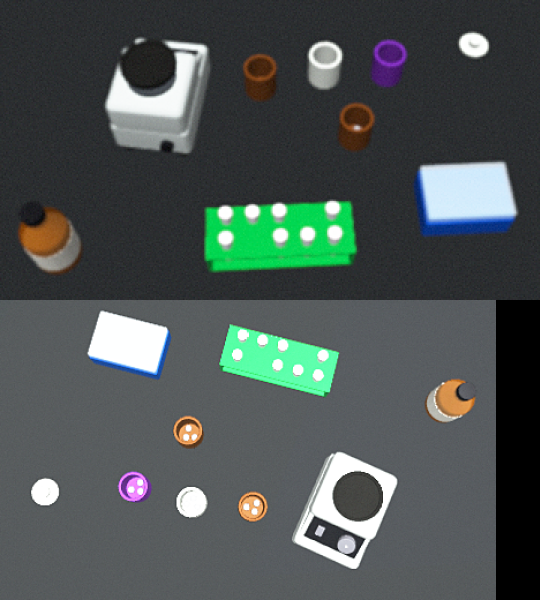

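White jar: scene (335,222) / top (268,315). It is the only white one: the purple jar at scene (379,222) and the browns at (295,232) and (358,264) are look-alikes. The lid is at scene (437,210), the mixer head at top (409,311). I'll refine the positions from both cameras.

Run:
```python
from h import *
for c in ["scene","top"]:
    im=eyes.get_image(c);g=im["img"]
    for n,(x,y,w,h),zs in ([("jar",(320,202,32,40),(.06,)),("lid",(420,196,32,28),(.013,))] if c=="scene" else [("jar",(250,296,37,37),(.06,)),("lid",(124,286,36,38),(.013,))]):
        p=g[y:y+h,x:x+w].astype(int);m=((p.min(2)>120)).astype(np.uint8);ys,xs=np.nonzero(m)
        u,v=x+(xs.min()+xs.max())/2,y+(ys.min()+ys.max())/2
        print(c,n,u,v,xs.min()+x,xs.max()+x,ys.min()+y,ys.max()+y,atz(im,u,v,zs[0]))
    if c=="top":
        p=g[280:345,375:440].max(2)<60
        n,l,st,ce=cv2.connectedComponentsWithStats(p.astype(np.uint8));i=1+st[1:,4].argmax();print(st[i],ce[i]);print("head",atz(im,375+st[i][0]+st[i][2]/2,280+st[i][1]+st[i][3]/2,.156))
    else:
        p=g[195:245,190:245].max(2)<60
        for d in search_frame(c,"mixer_top")[:1]:
            r=d["rect"];print(r,atz(im,r[0]+r[2]/2,r[1]+r[3]/2,.15))
print("lid hover",tool([.485,.262,.16]))
```

```text
scene jar 336.0 222.5 325 347 207 238 [0.48541469 0.00681869 0.06      ]
scene lid 435.5 209.5 426 445 202 217 [0.48299467 0.27051378 0.013     ]
[197.2, 208.0, 40.3, 32.5] [ 0.48343855 -0.25543269  0.15      ]
top jar 266.0 315.0 253 279 302 328 [0.46832538 0.01294512 0.06      ]
top lid 138.5 305.5 127 150 294 317 [0.48385462 0.27255309 0.013     ]
[  0  49  34  16 177] [12.84745763 58.44067797]
head [ 0.43085601 -0.21825533  0.156     ]
lid hover [-38.79289054 -23.33680361   6.26451323]
```

```bash
python3 -m pendant '[[[5,-38.4,-22.5,6,0,0,-1.08],[5,-38.4,-22.5,6,0,0,-1.08],[5,-38.4,-22.5,6,0,0,-1.08],[5,-38.4,-22.5,6,0,0,-1.08],[5,-38.4,-22.5,6,0,0,-1.08],[5,-38.4,-22.5,6,0,0,-1.08],[5,-38.4,-22.5,6,0,0,-1.08],[5,-38.4,-22.5,6,0,0,-1.08],[5,-38.4,-22.5,6,0,0,-1.08],[5,-38.4,-22.5,6,0,0,-1.08]]]' 20
python3 - <<'E'
from h import *
s=sense();print(s["q"],s["position"],s["orientation"],s["force"])
im=eyes.get_image("wrist");cv2.imwrite("pics/w1.png",im["img"])
for t in ["lid_knob","jar_center"]:
  for d in search_frame("wrist",t)[:3]:
    r=d["rect"];print(t,d["score"],r,atz(im,r[0]+r[2]/2,r[1]+r[3]/2,.013))
print(proj(im,[.484,.271,.026]))
E
```

```text
time_s: 2.6
position: [0.4828, 0.2725, 0.1628]
orientation: [3.141, 0.0, -2.355]
force: [-0.1, -0.5, -0.2]
gripper_width: 0.567
[-0.55699853  0.35384384 -0.05509643  1.83590586  0.02238628  0.95228601
  1.73559829] [0.48284838 0.27247323 0.16277519] [ 3.14079158e+00  3.15251537e-04 -2.35512457e+00] [-0.07071699 -0.48716476 -0.18706854]
lid_knob 0.56 [301.8, 198.3, 42.9, 46.6] [0.47806944 0.27071149 0.013     ]
jar_center 0.87 [127.0, 62.0, 91.4, 74.6] [0.49332313 0.10283504 0.013     ]
jar_center 0.65 [55.5, 0.0, 90.0, 28.7] [0.48384438 0.02046919 0.013     ]
jar_center 0.62 [0.0, 75.9, 71.8, 68.0] [0.5847235  0.02215205 0.013     ]
[318.94222604 229.66903072]
```

View pics/w1.png

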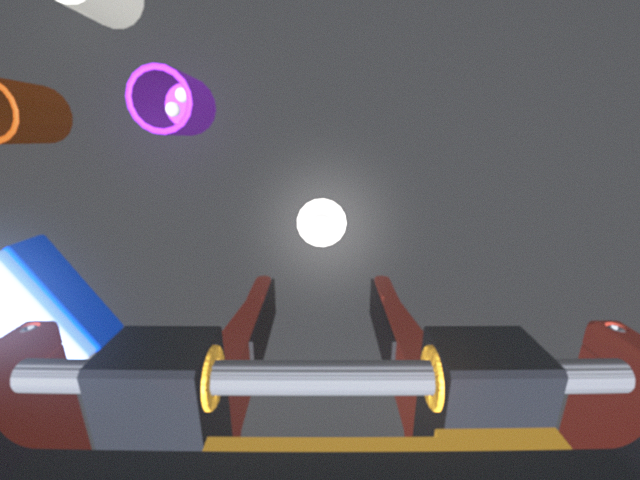

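The picture shows the lid as a saturated white disc centred at about (321,222), between the fingers' lines; the purple and brown look-alikes are at upper left. Now to measure it precisely.

Run:
```python
from h import *
im=eyes.get_image("wrist");g=im["img"]
for th in (140,180,220,250):
    m=(g[150:275,260:385].min(2)>th).astype(np.uint8);n,l,st,ce=cv2.connectedComponentsWithStats(m);i=1+st[1:,4].argmax()
    x,y,w,h,a=st[i];x+=260;y+=150;c=[x+w/2-.5,y+h/2-.5]
    print(th,x,y,w,h,a,"ctr",atz(im,*c,.013),"width",np.linalg.norm(atz(im,x,c[1],.013)-atz(im,x+w,c[1],.013)))
g=im["img"][190:255,285:360].min(2);print(g[::4,::4])
```

```text
140 296 197 52 51 2063 ctr [0.47945128 0.27013093 0.013     ] width 0.049195895414761166
180 296 198 51 49 1971 ctr [0.4797865  0.26979727 0.013     ] width 0.04824931534956327
220 296 198 51 49 1920 ctr [0.4797865  0.26979727 0.013     ] width 0.04824931534956327
250 297 198 49 49 1864 ctr [0.4797865  0.26979727 0.013     ] width 0.04635678142437002
[[117 118 120 125 126 125 125 127 132 132 129 133 134 128 125 129 127 119
  123]
 [123 122 121 124 128 129 130 134 129 134 134 134 133 131 130 128 125 127
  124]
 [119 124 130 130 130 128 127 147 223 254 235 136 131 133 133 134 129 130
  126]
 [121 127 127 129 133 148 255 255 255 255 255 255 255 133 133 134 130 128
  125]
 [122 131 132 132 148 255 255 255 255 255 255 255 255 255 140 136 135 131
  129]
 [127 126 129 124 255 255 255 255 255 255 255 255 255 255 255 131 132 130
  133]
 [123 129 131 182 255 255 255 255 255 252 255 255 255 255 255 177 134 134
  134]
 [130 124 132 255 255 255 255 255 255 255 255 254 255 255 255 255 136 133
  134]
 [127 129 128 255 255 255 255 255 255 255 255 255 255 255 255 255 137 137
  132]
 [127 129 133 255 255 255 255 255 255 255 255 255 255 255 255 255 136 136
  131]
 [123 131 128 188 255 255 255 255 255 255 255 255 255 255 255 172 137 131
  130]
 [124 131 135 132 255 255 255 255 255 255 255 255 255 255 255 133 137 133
  128]
 [123 129 130 130 148 255 255 255 255 255 255 255 255 255 139 135 137 135
  130]
 [125 125 133 131 134 149 255 255 255 255 255 255 255 139 138 134 135 135
  130]
 [123 122 127 131 131 133 138 150 234 250 234 144 132 138 138 132 134 132
  129]
 [122 127 125 128 131 134 134 133 133 133 137 137 136 131 131 134 132 131
  126]
 [122 121 123 131 128 129 131 132 136 138 132 131 132 134 131 134 129 127
  125]]
```

Run:
```python
from h import *
print(tool([.481,.271,.06]))
```

```text
[ 0.24249661  0.01799333 10.28561206]
```

```bash
python3 -m pendant '[[[5,0.2,0,5,0,0,0],[5,0.2,0,10,0,0,0],[5,0.2,0,10.3,0,0,0],[5,0.2,0,10.3,0,0,0]]]' 20
python3 - <<'E'
from h import *
im=eyes.get_image("wrist");g=im["img"];cv2.imwrite("pics/w2.png",g)
m=(g[100:400,220:420].min(2)>225).astype(np.uint8);n,l,st,ce=cv2.connectedComponentsWithStats(m);i=1+st[1:,4].argmax()
x,y,w,h,a=st[i];x+=220;y+=100;c=[x+w/2-.5,y+h/2-.5]
print(x,y,w,h,a,"ctr",atz(im,*c,.013),"width",np.linalg.norm(atz(im,x,c[1],.013)-atz(im,x+w,c[1],.013)));print(tool([.481,.271,.0155]), tool(atz(im,*c,.013)))
cv2.imwrite("pics/w2c.png",cv2.resize(g[120:440,160:480],(500,500)))
E
```

```text
time_s: 3.3
position: [0.4826, 0.2706, 0.0608]
orientation: [-3.142, 0.001, -2.356]
force: [0.6, 0.5, 1.4]
gripper_width: 0.567
288 228 71 67 3710 ctr [0.47963487 0.26960285 0.013     ] width 0.046739577770569515
[0.14974598 0.17229684 4.59886912] [0.3456775  0.17020464 4.84839352]
```

View pics/w2c.png

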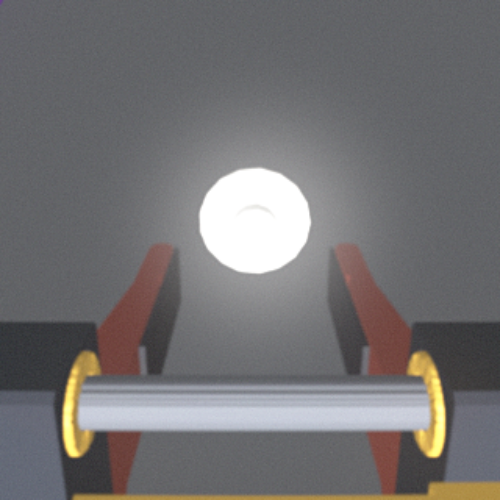

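The crop shows the lid centred between the fingers (disc at full-frame (323,261), knob arc visible above centre). Next is the descent, then closing on the knob.

```bash
python3 -m pendant '[[[5,0.3,0.15,2.5,0,0,0],[5,0.3,0.15,4.5,0,0,0],[5,0.3,0.15,4.5,0,0,0],[1,0.3,0.15,4.5,0,0,0],[1,0.3,0.15,4.5,0,0,0],[1,0.3,0.15,4.5,0,0,0],[1,0.3,0.15,4.5,0,0,0],[1,0.3,0.15,4.5,0,0,0]]]' 20
```

```text
time_s: 4.35
position: [0.4795, 0.2689, 0.0152]
orientation: [-3.141, 0.001, -2.357]
force: [-1.0, -0.9, 7.1]
gripper_width: 0.219
```

```bash
python3 -m pendant '[[[1,0,0,-3,0,0,0],[1,0,0,-8,0,0,0],[1,2,-1.5,-13,0,0,0],[1,6,-4.5,-13,0,0,0],[1,11,-8,-13,0,0,0],[1,16,-12,-13,0,0,0],[1,20.5,-15,-13,0,0,0],[1,23.9,-17.7,-13,0,0,0],[1,23.9,-17.7,-13,0,0,0],[1,23.9,-17.7,-13,0,0,0]]]' 20;  python3 - <<'E'
from h import *
im=eyes.get_image("wrist");g=im["img"];cv2.imwrite("pics/w3.png",g)
print(sense()["position"],proj(im,[.468,.012,.06]),proj(im,sense()["position"]))
for d in search_frame("wrist","jar_center")[:4]:
    r=d["rect"];print(d["score"],np.round(r),atz(im,r[0]+r[2]/2,r[1]+r[3]/2,.06))
E
```

```text
time_s: 5.6
position: [0.4352, -0.0249, 0.1446]
orientation: [3.141, 0.0, -2.356]
force: [0.7, 0.3, -0.2]
gripper_width: 0.222
[ 0.43532722 -0.02441275  0.14460623] [324.61501414 305.65888732] [321.20027774 298.47917482]
0.69 [200. 172.  76.  70.] [ 0.45647825 -0.09032737  0.06      ]
0.53 [320. 251.  22.   7.] [ 0.43397522 -0.01565056  0.06      ]
```

View pics/w3.png

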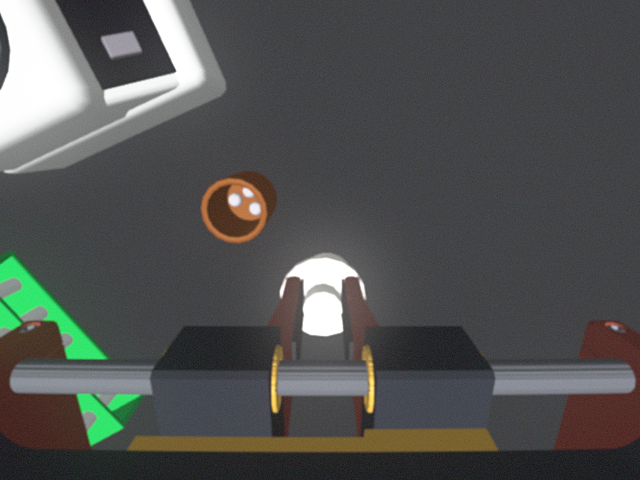

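I guessed the viewing side wrong: image up is tool +x, and the white jar is hidden behind the lid. I'll back off along −x to see it.

```bash
python3 -m pendant '[[[1,-5,0,0,0,0,0],[1,-10,0,0,0,0,0],[1,-12,0,0,0,0,0],[1,-12,0,0,0,0,0],[1,-12,0,0,0,0,0]]]' 20;  python3 - <<'E'
from h import *
im=eyes.get_image("wrist");g=im["img"];cv2.imwrite("pics/w4.png",g)
print(sense()["position"],proj(im,[.468,.012,.06]),proj(im,sense()["position"]))
for d in search_frame("wrist","jar_center")[:4]:
    r=d["rect"];print(d["score"],np.round(r),atz(im,r[0]+r[2]/2,r[1]+r[3]/2,.06))
E
```

```text
time_s: 6.32
position: [0.5189, 0.0584, 0.1443]
orientation: [3.141, -0.002, -2.357]
force: [-0.1, -0.6, 0.1]
gripper_width: 0.216
[0.51895473 0.05814064 0.14450959] [325.28793356 155.46834298] [320.24794946 297.82525071]
0.9 [356. 219.  70.  78.] [0.486501   0.10238487 0.06      ]
0.75 [183.   1.  86.  86.] [ 0.46363903 -0.08392458  0.06      ]
0.7 [196. 229.  75.  75.] [0.57770568 0.02087306 0.06      ]
0.57 [296. 118.  68.  68.] [0.46382647 0.01271292 0.06      ]
```

View pics/w4.png

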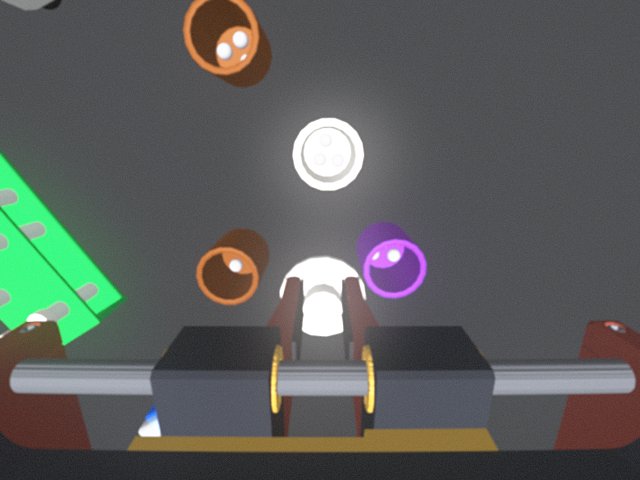

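White jar with its three beads is at (328,154), rim about 70 px across; brown look-alikes are at (221,34) and (228,275), purple at (394,268). Next I measure the rim and the held lid's flange in the same picture.

Run:
```python
from h import *
im=eyes.get_image("wrist");g=im["img"];s=sense()
m=(g[100:210,270:390].min(2)>190).astype(np.uint8);n,l,st,ce=cv2.connectedComponentsWithStats(m);i=1+st[1:,4].argmax()
cs=max(cv2.findContours((l==i).astype(np.uint8),0,1)[0],key=len)[:,0]+[270,100]
P=np.array([atz(im,*p,.06)[:2] for p in cs.astype(float)])
def fit(P):
    A=np.c_[2*P,np.ones(len(P))];x=np.linalg.lstsq(A,(P**2).sum(1),rcond=None)[0];return x[:2],np.sqrt(x[2]+x[:2]@x[:2])
print("jar",fit(P),len(P))
zf=s["position"][2]-.002
E=[]
for u in list(range(286,300,2))+list(range(302,345,2))+list(range(346,362,2)):
    col=g[235:300,u].min(1).astype(int);v=np.nonzero(col>190)[0]
    if len(v): E.append(atz(im,u,235.+v[0],zf)[:2])
E=np.array(E);print("lid",fit(E),s["position"],len(E))
c=s["position"]
Rm=R.from_euler('xyz',s["orientation"]).as_matrix()
print("edge along tool x of TCP",np.max((np.c_[E,np.full(len(E),zf)]-c)@Rm[:,0]), "lid ctr in tool", (np.r_[fit(E)[0],zf]-c)@Rm)
print("jar in tool cm",100*(np.r_[fit(P)[0],.06]-c)@Rm)
```

```text
jar (array([0.46646811, 0.01297729]), np.float64(0.024775502881330853)) 201
lid (array([0.51886963, 0.0588987 ]), np.float64(0.02244283969347361)) [0.5193809  0.05825815 0.14481503] 37
edge along tool x of TCP 0.02234469512826304 lid ctr in tool [-9.06750070e-05  8.14819678e-04  1.99988622e-03]
jar in tool cm [6.94172029 0.52921658 8.48348618]
```

```bash
python3 -m pendant '[[[1,3.5,0.2,0,0,0,0],[1,6.9,0.45,0,0,0,0],[1,6.9,0.45,2,0,0,0],[1,6.9,0.45,5,0,0,0],[1,6.9,0.45,6.4,0,0,0],[1,6.9,0.45,6.4,0,0,0],[1,6.9,0.45,6.4,0,0,0]]]' 20;  python3 - <<'E'
from h import *
im=eyes.get_image("wrist");g=im["img"]
s=eyes.get_image("scene")["img"][185:260,280:390]
cv2.imwrite("pics/w5.png",np.hstack([cv2.resize(g[180:380,220:420],(400,400)),cv2.resize(s,(400,400),interpolation=3)]))
print(sense()["position"],tool([.4667,.013,.0672]))
E
```

```text
time_s: 7.35
position: [0.4686, 0.0137, 0.0813]
orientation: [-3.141, 0.001, -2.357]
force: [0.6, 0.4, -0.8]
gripper_width: 0.215
[0.4686987  0.01386918 0.08145937] [0.20446181 0.08110084 1.42562911]
```

View pics/w5.png

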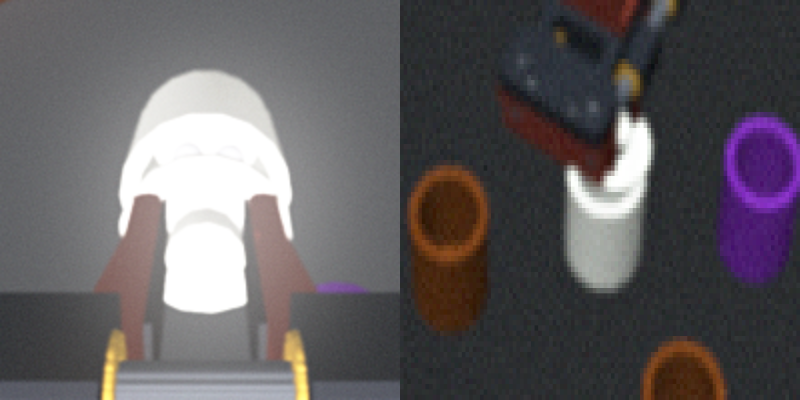

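The crops show the lid hovering just above the rim (left: rim spans x≈118–294, lid centred at ≈206). TCP is about 2 mm short in tool x, so I correct that and lower.

```bash
python3 -m pendant '[[[1,0.2,0.03,0,0,0,0],[1,0.2,0.03,0.3,0,0,0],[1,0.2,0.03,0.6,0,0,0],[1,0.2,0.03,0.8,0,0,0],[1,0.2,0.03,1,0,0,0],[1,0.2,0.03,1,0,0,0]]]' 20
```

```text
time_s: 8.2
position: [0.4664, 0.0125, 0.0705]
orientation: [3.141, -0.0, -2.356]
force: [0.2, -0.5, 0.1]
gripper_width: 0.219
```

```bash
python3 -m pendant '[[[1,0,0,0.15,0,0,0],[1,0,0,0.3,0,0,0],[1,0,0,0.35,0,0,0],[1,0,0,0.35,0,0,0]]]' 20; python3 -c "
from h import *
print(sense()['force'],sense()['position'])"
```

```text
time_s: 8.7
position: [0.4666, 0.0124, 0.0673]
orientation: [-3.141, 0.0, -2.357]
force: [-0.7, -1.3, 2.8]
gripper_width: 0.218
[-0.65335379 -1.2956825   2.83951205] [0.46664191 0.01242192 0.06732391]
```

```bash
python3 -m pendant '[[[1,0,0,0.1,0,0,0],[1,0,0,0.1,0,0,0]]]' 20; python3 -c "
from h import *
print(sense()['force'],sense()['position'],sense()['torque'])"
```

```text
time_s: 8.95
position: [0.4669, 0.0123, 0.0672]
orientation: [-3.141, 0.001, -2.357]
force: [-3.6, -2.6, 15.8]
gripper_width: 0.224
[-3.57472194 -2.57221151 15.82514428] [0.46688878 0.01233151 0.06717053] [-0.48223984  0.77439518  0.03219336]
```

```bash
python3 -m pendant '[[[1,0,0,-0.1,0,0,0],[4,0,0,-0.1,0,0,0],[4,0,0,-0.1,0,0,0],[4,0,0,-0.1,0,0,0],[4,0,0,-2,0,0,0],[4,-2,0,-6,0,0,0],[8,-6,0,-9,0,0,0],[8,-6,0,-9,0,0,0],[8,-6,0,-9,0,0,0]]]'
python3 - <<'E'
from h import *
im=eyes.get_image("wrist");g=im["img"];p=sense()["position"];print(p)
sc=eyes.get_image("scene");c=proj(sc,[.467,.0125,.05]).astype(int);print(c)
u=proj(im,[.467,.0125,.06]).astype(int);print(u)
s=sc["img"][c[1]-35:c[1]+35,c[0]-35:c[0]+35]
x0=max(u[0]-90,0);y0=max(u[1]-90,0);w=g[y0:y0+180,x0:x0+180]
w=(255*(w/255.)**3).astype(np.uint8);cv2.imwrite("pics/w6.png",np.hstack([cv2.resize(w,(400,400)),cv2.resize((255*(s/255.)**2).astype(np.uint8),(400,400),interpolation=3)]))
E
```

```text
time_s: 10.07
position: [0.508, 0.0547, 0.1554]
orientation: [3.141, -0.001, -2.356]
force: [-0.7, 0.3, -0.6]
gripper_width: 0.751
[0.50767929 0.05425181 0.15513472]
[335 218]
[319 168]
```

View pics/w6.png

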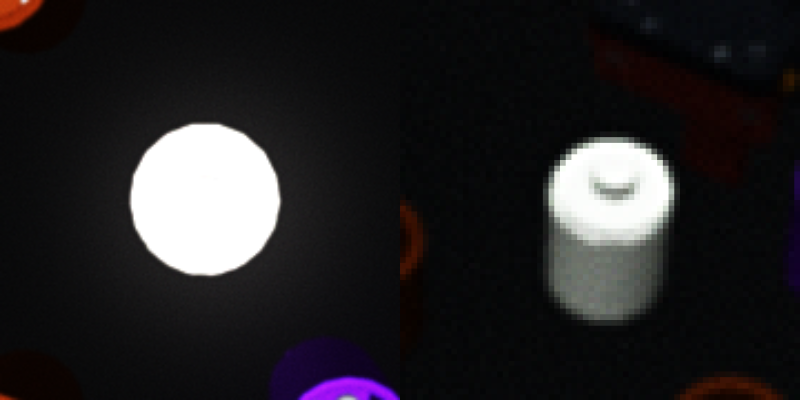

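Run:
```python
from h import *
print(tool([.4665,.0125,.12]),tool([.4665,.0125,.016]))
```

```text
[ 5.83950844 -0.04604154  3.51892892] [ 5.81738756 -0.05774809 13.91889881]
```

```bash
python3 -m pendant '[[[8,3,0,0,0,0,0],[8,5.8,0,1,0,0,0],[8,5.8,0,2,0,0,0],[8,5.8,0,6,0,0,0],[8,5.8,0,10,0,0,0],[8,5.8,0,13.5,0,0,0],[8,5.8,0,13.9,0,0,0],[8,5.8,0,13.9,0,0,0]]]'; python3 -c "
from h import *
print(tool([.4665,.0125,.016]))"
```

```text
time_s: 11.18
position: [0.468, 0.0141, 0.0173]
orientation: [3.141, -0.0, -2.356]
force: [0.4, -0.2, 1.4]
gripper_width: 0.91
[ 0.22217592 -0.00649428  0.12891903]
```

```bash
python3 -m pendant '[[[8,0.2,0,0.1,0,0,0],[4,0.2,0,0.1,0,0,0],[4,0.2,0,0.1,0,0,0],[4,0.2,0,0.1,0,0,0],[4,0.2,0,0.1,0,0,0],[4,0.2,0,0.1,0,0,0],[4,0.2,0,0.1,0,0,0],[4,0.2,0,0.1,0,0,0]]]' 40; python3 -c "
from h import *
print(sense()['force'],sense()['position'])"
```

```text
time_s: 12.18
position: [0.4667, 0.0126, 0.0164]
orientation: [-3.141, 0.0, -2.357]
force: [-1.1, -0.5, 6.4]
gripper_width: 0.575
[-1.05139937 -0.46522217  6.36331489] [0.46667876 0.01260076 0.01641834]
```

```bash
python3 -m pendant '[[[4,0,0,-0.5,0,0,0],[4,0,0,-2,0,0,0],[4,0,0,-5,0,0,0],[4,0,0,-9,0,0,0],[4,0,0,-14,0,0,0],[4,0,0,-19,0,0,0],[4,0,0,-23,0,0,0],[4,0,0,-23,0,0,0],[4,0,0,-23,0,0,0]]]'
python3 - <<'E'
from h import *
im=eyes.get_image("top");g=im["img"];cv2.imwrite("pics/t2.png",g)
for d in search_frame("top","mixer_top")[:2]:
    r=d["rect"];print(d["score"],r,atz(im,r[0]+r[2]/2,r[1]+r[3]/2,.154),atz(im,r[0]+r[2],r[1]+r[3]/2,.154)-atz(im,r[0],r[1]+r[3]/2,.154))
print(tool([.54,-.19,.245]),sense()["q"])
E
```

```text
time_s: 13.3
position: [0.4657, 0.0125, 0.2457]
orientation: [3.141, -0.001, -2.356]
force: [-1.1, -0.6, -1.6]
gripper_width: 0.574
0.63 [389.8, 287.2, 42.6, 46.1] [ 0.47898019 -0.25295869  0.154     ] [ 0.00162675 -0.07674274  0.        ]
[  9.04413193 -19.59367189  -0.02373733] [-0.18668141  0.11608733  0.06119895  1.93793643 -0.00798547  1.09034201
  2.23390488]
```

```bash
python3 -m pendant '[[[4,1.3,-3,0,0,0,0.1],[4,3.9,-8,0,0,0,0.25],[4,6.5,-14,0,0,0,0.4],[4,9,-19,0,0,0,0.5],[4,11,-23,0,0,0,0.6],[4,11.3,-24.2,0,0,0,0.6],[4,11.3,-24.2,0,0,0,0.6],[4,11.3,-24.2,0,0,0,0.6],[4,11.3,-24.2,0,0,0,0.6]]]'
python3 - <<'E'
from h import *
im=eyes.get_image("wrist");g=im["img"];cv2.imwrite("pics/w7.png",g);s=sense();print(s["position"],s["q"])
for d in search_frame("wrist","mixer_top")[:2]:
    r=d["rect"];print(d["score"],r,atz(im,r[0]+r[2]/2,r[1]+r[3]/2,.154))
print(proj(im,[.479,-.253,.156]))
E
```

```text
time_s: 14.52
position: [0.5576, -0.237, 0.2463]
orientation: [3.141, 0.0, -2.954]
force: [-0.3, -0.1, -1.9]
gripper_width: 0.569
[ 0.55765444 -0.23724589  0.2463741 ] [ 0.09916028  0.36417373  0.30017796  1.63096667 -0.11557727  1.1636775
  2.1843325 ]
0.59 [266.6, 76.6, 112.1, 116.7] [ 0.47604342 -0.25190661  0.154     ]
[320.37997295 138.8710991 ]
```

View pics/w7.png

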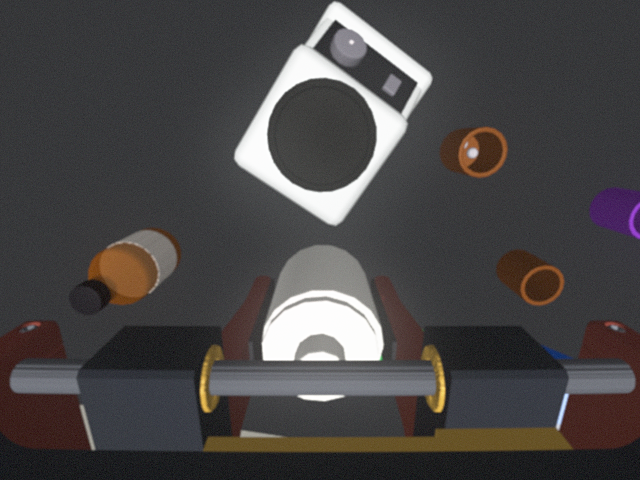

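The wrist picture shows the lidded jar gripped, lid level, and the black head at about (322,134). Next I fit the head's outline and the jar's own outline relative to the TCP.

Run:
```python
from h import *
im=eyes.get_image("wrist");g=im["img"];s=sense()
m=(g[40:230,230:410].max(2)<110).astype(np.uint8);n,l,st,ce=cv2.connectedComponentsWithStats(m);i=l[94,92]
print(st[i])
cs=max(cv2.findContours((l==i).astype(np.uint8),0,1)[0],key=len)[:,0]+[230,40]
P=np.array([atz(im,*p,.156)[:2] for p in cs.astype(float)])
def fit(P):
    for _ in range(3):
        A=np.c_[2*P,np.ones(len(P))];x=np.linalg.lstsq(A,(P**2).sum(1),rcond=None)[0];r=np.sqrt(x[2]+x[:2]@x[:2])
        e=abs(np.linalg.norm(P-x[:2],axis=1)-r);P=P[e<=max(2*e.mean(),.0005)]
    return x[:2],r,e.max(),len(P)
f=fit(P);print("head",f)
print("tool shift",tool([*f[0],.175]),tool([.4775,-.2525,.175]))
```

```text
[  38   38  108  113 9545]
head (array([ 0.47749849, -0.25250444]), np.float64(0.03815552326225716), np.float64(0.0004941337290925787), 306)
tool shift [8.1584374  0.02403649 7.14097037] [8.15820686 0.02444446 7.14097054]
```

```bash
python3 -m pendant '[[[4,4,0,0,0,0,0],[4,8,0,0,0,0,0],[4,8.3,0,1,0,0,0],[4,8.3,0,3,0,0,0],[4,8.3,0,5,0,0,0],[4,8.3,0,6.6,0,0,0],[4,8.3,0,7,0,0,0],[4,8.3,0,7,0,0,0]]]' 50; python3 -c "
from h import *
s=sense();print(s['force'],s['q'],tool([.4775,-.2525,.1684]))"
```

```text
time_s: 15.68
position: [0.4762, -0.2537, 0.1762]
orientation: [-3.142, -0.0, -2.956]
force: [0.3, 0.2, -1.3]
gripper_width: 0.57
[ 0.32083127  0.16818908 -1.33493984] [ 0.15336653  0.3173125   0.30723177  1.87581966 -0.11488668  0.96561609
  2.26785407] [-0.14628987  0.09805767  0.77589711]
```

Within about 1.5 mm of centre, jar bottom about 8 mm above the face. Lowering gently.

```bash
python3 -m pendant '[[[4,-0.1,0.1,0.3,0,0,0],[4,-0.1,0.1,0.6,0,0,0],[4,-0.1,0.1,0.8,0,0,0],[4,-0.1,0.1,0.9,0,0,0],[4,-0.1,0.1,0.9,0,0,0]]]' 50; python3 -c "
from h import *
s=sense();print(s['force'],s['position'])"
```

```text
time_s: 16.3
position: [0.4769, -0.2526, 0.1675]
orientation: [3.142, 0.0, -2.956]
force: [-1.2, 1.8, 3.6]
gripper_width: 0.568
[-1.18562518  1.81411279  3.62449631] [ 0.47690449 -0.25256026  0.16753195]
```

```bash
python3 -m pendant '[[[4,0,0,0.2,0,0,0],[4,0,0,0.4,0,0,0],[4,0,0,0.45,0,0,0],[4,0,0,0.45,0,0,0]]]' 50; python3 -c "
from h import *
s=sense();print(s['force'],s['position'])"
```

```text
time_s: 16.8
position: [0.477, -0.2526, 0.163]
orientation: [3.142, 0.0, -2.956]
force: [-1.9, 2.1, 7.6]
gripper_width: 0.573
[-1.94815367  2.10779467  7.5554103 ] [ 0.4769553  -0.25255769  0.16301993]
```

```bash
python3 -m pendant '[[[4,0,0,0.07,0,0,0],[4,0,0,0.12,0,0,0],[4,0,0,0.12,0,0,0]]]' 50; python3 -c "
from h import *
s=sense();print(s['force'],s['position'])"
```

```text
time_s: 17.18
position: [0.477, -0.2526, 0.1624]
orientation: [3.142, 0.001, -2.956]
force: [-4.9, 2.7, 12.9]
gripper_width: 0.572
[-4.92014444  2.70468585 12.92891168] [ 0.47700536 -0.25257261  0.16241745]
```

```bash
python3 -m pendant '[[[4,0,0,0.03,0,0,0],[4,0,0,0.03,0,0,0],[4,0,0,0.03,0,0,0],[4,0,0,0.03,0,0,0]]]' 50
python3 - <<'E'
from h import *
F=[]
sc=eyes.get_image("scene")
for _ in range(4): F.append(sense()["force"]);wr=eyes.get_image("wrist")
s=sense();print(np.round(F,1),s['position'],s["orientation"])
c=proj(sc,[.477,-.2525,.18]).astype(int)
a=sc["img"][c[1]-55:c[1]+55,c[0]-55:c[0]+55]
cv2.imwrite("pics/w8.png",np.hstack([cv2.resize(a,(400,400),interpolation=3),cv2.resize(wr["img"][160:460,170:470],(400,400))]))
for n in ["reagent","tip_box","tube_rack"]:
    for d in search_frame("scene",n)[:1]: print(n,np.round(d["rect"]))
E
```

```text
time_s: 17.68
position: [0.477, -0.2526, 0.1624]
orientation: [3.142, 0.001, -2.956]
force: [-5.3, 2.5, 15.7]
gripper_width: 0.571
[[-6.2  4.  15.2]
 [-5.4  2.6 15.3]
 [-4.8  3.2 15.9]
 [-5.6  2.7 15.2]] [ 0.4770114  -0.25257131  0.16239888] [ 3.14156084e+00  1.05943502e-03 -2.95639774e+00]
reagent [133. 314.  43.  46.]
tip_box [395. 288.  68.  45.]
```

View pics/w8.png

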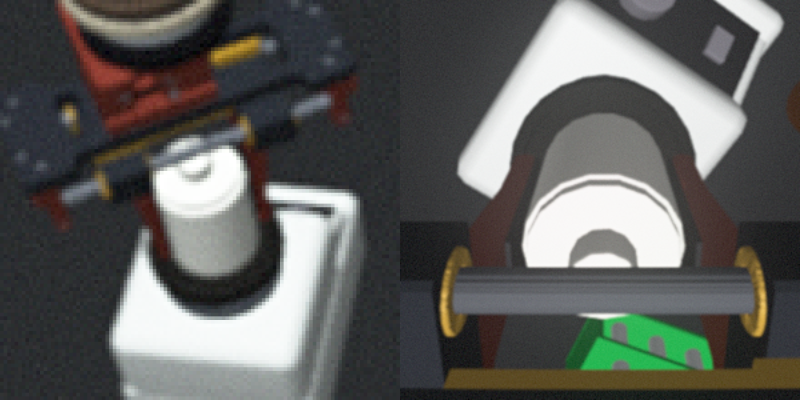

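The lidded jar stands upright in the dish, centred, with the lid level. The TCP height no longer changes as the force rises, so the head is on the stop. Handing in.

```bash
python3 -c "
from h import *
print(arm.job_done());s=sense();print(s['time_s'],s['force'],s['position'])"
```

```text
the job is handed in; nothing more can be done
None
the job is handed in; nothing more can be done
```

I put the lid on the white jar, let go of it, and checked that it sat level. Then I gripped the lidded jar by its wall with 50 N and stood it in the mixer head. The job was handed in at about 18 s with the jar still gripped and pressed down.

- **Lid seating:** the lid met hard contact at the height expected for a fully seated lid, with a peak of about 16 N. Pictures taken after release show it centred and level.
- **Press on the stop:** the last checks read a steady vertical force of about 15.5 N at the wrist, so roughly 17 N on the head including the jar's weight. The tool held at z = 0.1624 m, the height expected at the stop, while the force rose from 13 to 15.5 N. About 6 N of sideways force remained.
- **Bystanders:** the bottle and tip box were found where they started. In the last check the network did not report the tube rack in the scene view; it was partly visible in the wrist picture. The arm was never close to it.
- **Not confirmed:** the state reading after hand-in was refused, so I have no numbers from after that point.

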